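# Set up a sheet coupon in the screw tester

### The job

The thin sheet coupon lies flat on the grey granite surface plate, where no finger gets a hold of it: slide it towards you until it sticks out a good way over the plate's front edge, grip it there and lift it off. Lay it flat on the table of the small screw tester with its bright ground spot centred under the pressure foot and let go; then turn the star knob clockwise until the foot just touches the coupon and add a quarter of a turn to put on the preload. Do not let the coupon fall, and leave the loupe, the round reference block and the mounted specimen beside the work where they are.

Things in the scene. Friction and masses are not known exactly. Their poses are not given: they have to be found in the camera images.
- surface_plate: Grey granite surface plate, fixed, a block 220 mm (its x) by 200 mm (its y) and 50 mm high; origin at the centre of its underside on the worktop, so its polished top is at z = 0.050. Its -x side, the front, faces the robot (the block is turned by up to about 12 degrees). It may stand left or right of the tester.
- front_edge (a point): Middle of the surface plate's top front edge (110 mm from the block's centre along its -x, at z = 0.050).
- coupon: Flat grey steel sheet coupon, loose, 130 mm long (its x), 60 wide (its y), 3 thick, 0.13 to 0.23 kg; origin at the centre of its underside. Starts flat and wholly on the surface plate, roughly parallel to it, near end 10 to 45 mm behind the front edge. Slides easily. Where it overhangs it can be gripped across its width, fingertips reaching below it before the edge.
- near_end (a point): Middle of the coupon's near (-x) end, on its top face; the end to be pushed out over the edge (its centre of mass is 65 mm behind this end).
- spot (a point): Centre of the bright round ground spot (24 mm across) on the coupon's top face, on its centre line, 25 mm from the far (+x) end and 105 mm from the near end.
- tester: Small grey C-frame bench screw tester, fixed, 150 mm deep, 96 wide, 152 high; origin on the worktop below the spindle axis. Its open front (-x side) faces the robot, turned by up to 12 degrees. Steel table 104 mm deep by 84 wide, top at z = 0.045, front edge 54 mm before the axis; column front 55 mm behind the axis; round nose 44 mm across over the table, z = 0.069 to 0.103.
- anvil_centre (a point): Point on the tester's table top (z = 0.045) straight below the pressure foot, on the spindle axis.
- foot_tip (a point): Lower end of the round steel pressure foot (8 mm across the tip) under the tester's nose, on the spindle axis; at z = 0.056 when joint screw reads 0.
- knob_grip (a point): Centre of the black star knob on top of the tester, at z = 0.129. The knob is 44 mm across and 22 mm high (z = 0.118 to 0.140), turns about the vertical spindle axis and does not rise or fall; the 16 mm spindle stands up to 12 mm out of its top.
- screw (a joint): Angle of the star knob in rad, 0 to 6.2, starts between 0 and 0.7. It grows when turned clockwise seen from above, and drives the foot down by 16 mm per turn (2.55 mm per rad) without turning it; it stays where it is left. With the 3 mm coupon on the table the foot touches at about 3.14, and a quarter turn more is about 4.71.
- foot (a joint): How far the spring-loaded foot is pushed back up into the spindle, in m: 0 when it hangs free, then growing by 2.55 mm per rad once it rests on the coupon (spring 2 N per mm; 4 mm after a quarter turn; stop at 9 mm).
- loupe: Bystander: black tapered loupe, 36 mm across and 32 mm high, standing on the rear left corner of the surface plate; origin at its underside.
- ref_block_2: Bystander: round steel hardness reference block, 60 mm across and 14 mm high, on the worktop behind the work; origin at its underside.
- specimen_1: Bystander: black resin-mounted specimen, a disc 30 mm across and 17 mm high, on the worktop in front, between surface plate and tester; origin at its underside.

How it is judged:
By the outcome, as a careful person would: the job done as asked, in the order asked, and still so for the second after the job is handed in, with the robot touching nothing.
It also fails if it takes over 67 s, if anything falls off the work surface, if the arm or the gripper's body presses on something with over 40 N, if the wrist force passes 120 N, or if a joint passes its speed limit or range.

### The arm

A 7-joint arm with a two-finger parallel gripper is mounted at the origin on a cart in front of the work surface, level with it; the furniture and walls round the work are solid. World frame = base frame: x ahead of the robot, y to its left, z up, the work surface at z = 0. Lengths are in mm, angles in rad, forces in N, time in s.
With the tool pointing down it reaches from about 400 to 875 mm from the base axis. Payload 4.4 kg.
Tool frame: the origin (TCP) lies midway between the tips of the shut fingers; the grasp point (between the pads) lies 19 mm behind it (ctrl.pinch_z is the distance from the TCP to the grasp point, in mm); z points along the fingers, y is the line along which they close (so a half turn about z gives the same grasp; the last joint's range is limited). The gripper opens to 85 mm and grips with 20 to 120 N. Pads are 22 mm wide; open, the fingers measure 114 mm over their backs; the gripper's body (76 mm by 85 mm) begins 54 mm behind the grasp point. The pads swing forward as they close: fully open they stand 13 mm farther back than shut.
Start: joints at [1.06, 0.628, 0.038, 1.517, -0.027, 0.996, -0.02], TCP at [279.709, -586.755, 231.313] pointing down, gripper open.
Joint ranges: [-3.06, 3.06], [-0.37, 2.12], [-1.25, 1.32], [0.18, 2.47], [-1.1, 4.24], [0.23, 1.98], [-2.94, 2.94]. Speed limits (rad/s): [2.57, 2.57, 3.14, 3.14, 3.14, 3.14, 3.14].

### API

Orientations are given as [roll, pitch, yaw] about the fixed x, y, z axes, in that order (R = Rz(yaw) Ry(pitch) Rx(roll)).
In Python, from cell import read_state, cams, order, ctrl gives the robot as it stands.
- The arm moves only by the tool move_arm, never from a script. Its argument "targets" is text: rows parted by semicolons, each of 7 numbers parted by spaces: the gripper's target within -1 to 1 (fully open at 1, half-way at 0, shut at -1), then the shift along the tool's x, y, z in cm, then the turn, a rotation vector about the tool's x, y, z in degrees. A call has 1 to 5 rows; each row shifts and turns the commanded pose from where the row before left it, along the tool's axes as they then stand; what a row does not reach is not made up. A row lasts 1/12 s, in which the tool goes at most 41.7 mm and 7.16 degrees, less where a joint would pass 70% of its speed; a pose out of reach is approached as far as the arm can. A call with a gripper value outside its range is refused whole. The fingers move at their own pace and stop on an object; the grip force is fixed at half the most. Time passes only in rows, so rows that do not move let the fingers close. It gives the time, the measured TCP pose, the force, the opening and the grip force at its end, in the units of the state.
- read_state(): the state, without advancing time (a new reading comes with each control period).
- cams.get_image(name): name is "scene" or "top" or "wrist"; returns a dict with "color" (420x560x3 uint8, red, green, blue), "fovy" (degrees; the focal length in pixels is half the picture's height over the tangent of half this angle, whatever the lens; pixels are square), "cx", "cy" (the principal point, pixels), "rvec" (rotation vector, rad) and "tvec" (3), from world to camera coordinates, as OpenCV has them. Camera axes: x right, y down, z forward; pixel columns grow to the right and rows downward; lengths in mm; the calibration is good to about 2 mm. A picture is of the moment at which its call begins. There is no depth.
- order.finish_job(): hands the job in; it is judged then, once.
The state is a dict: "clock": time; "qpos": joint angles; "qd": joint speeds; "tau": joint torques, N m; "eef_pos": TCP position; "tool_rot": TCP orientation; "force": force on the tool from outside, world axes, zero at the start; "torque": the same for the moment, N m; "width": finger opening in mm; "gripper_force": force on a finger pad.
Only numpy, scipy, OpenCV 4.12 (cv2) and the standard library are available. Lean on these libraries where they do the work, as an engineer would, in place of code of your own. Each camera call takes 0.05 s, during which the arm holds its last target. There are 200 camera calls.

## Working session

There is one attempt and no reset: what is moved stays moved. The work goes in short steps, Python scripts to look and compute and a tool call to move; the robot and the scene stay as the last step left them, time stands still between calls to the robot, and variables do not carry over. Pictures are saved under pics/ and viewed, at most 10 in all, crops included, and the job is handed in when it is done.

Besides the shell and the picture viewer there is one more tool, called by a JSON object that holds its "name" and its "arguments". move_arm: Moves the arm, as the interface text tells. Its arguments: {"type":"object","properties":{"targets":{"type":"string"}},"required":["targets"]}

```bash
mkdir -p pics; ls; cat > h.py <<'E'
import numpy as np, cv2
from cell import read_state, cams, order, ctrl
from scipy.spatial.transform import Rotation as R
def snap(n,f):
    im=cams.get_image(n); cv2.imwrite('pics/'+f,im['color'][:,:,::-1]); 
    import pickle; pickle.dump(im,open('pics/'+f+'.pkl','wb')); return im
def load(f):
    import pickle; return pickle.load(open('pics/'+f+'.pkl','rb'))
def K(im):
    f=im['color'].shape[0]/2/np.tan(np.radians(im['fovy'])/2)
    return np.array([[f,0,im['cx']],[0,f,im['cy']],[0,0,1.]])
def back(im,uv,z):
    Rm=cv2.Rodrigues(np.array(im['rvec'],float))[0]; t=np.array(im['tvec'],float).ravel()
    c=-Rm.T@t; d=Rm.T@np.linalg.inv(K(im))@np.array([uv[0],uv[1],1.])
    return c+d*(z-c[2])/d[2]
def proj(im,P):
    return cv2.projectPoints(np.array(P,float).reshape(-1,3),np.array(im['rvec'],float),np.array(im['tvec'],float),K(im),None)[0].reshape(-1,2)
E
python3 - <<'E'
from h import *
a=snap('top','t0.png');b=snap('scene','s0.png')
for i in (a,b):
    Rm=cv2.Rodrigues(np.array(i['rvec'],float))[0];print(-Rm.T@np.array(i['tvec']).ravel(),Rm[2],i['fovy'])
s=read_state();print(s,ctrl.pinch_z)
out=np.vstack([cv2.resize(a['color'],(800,600))]);cv2.imwrite('pics/t0b.png',out[:,:,::-1])
E
```

```text
pics
[516.85139545   4.47739899 971.15505302] [ 0.11644791  0.01762809 -0.99304035] 53.939479420310946
[197.18038647 483.56577999 652.04837234] [ 0.46332001 -0.58373167 -0.66677726] 51.597563946955766
{'clock': 0.1, 'qpos': array([ 1.06017952,  0.62924219,  0.03843302,  1.51829461, -0.0270086 ,
        0.99628244, -0.01998785]), 'qd': array([ 1.71139074e-03, -2.17376786e-03, -9.11290743e-04, -3.70411258e-03,
       -8.97847913e-05,  3.53625605e-04, -3.75486554e-04]), 'tau': array([ 3.11626936e-03, -5.64529467e+01,  1.23045053e+00, -1.93972349e+01,
        1.12623084e-02,  5.42037291e-03,  9.63274346e-06]), 'eef_pos': array([ 279.48130861, -586.2183757 ,  230.47972654]), 'tool_rot': array([-3.13988345e+00,  2.98029718e-06,  4.44833169e-01]), 'force': array([ 0.04496462,  0.46200812, -0.69523853]), 'torque': array([-0.00574714,  0.01961905,  0.00671182]), 'gripper_force': 0.0, 'width': 85.42474154092324} 18.700000000000003
```

View pics/t0b.png

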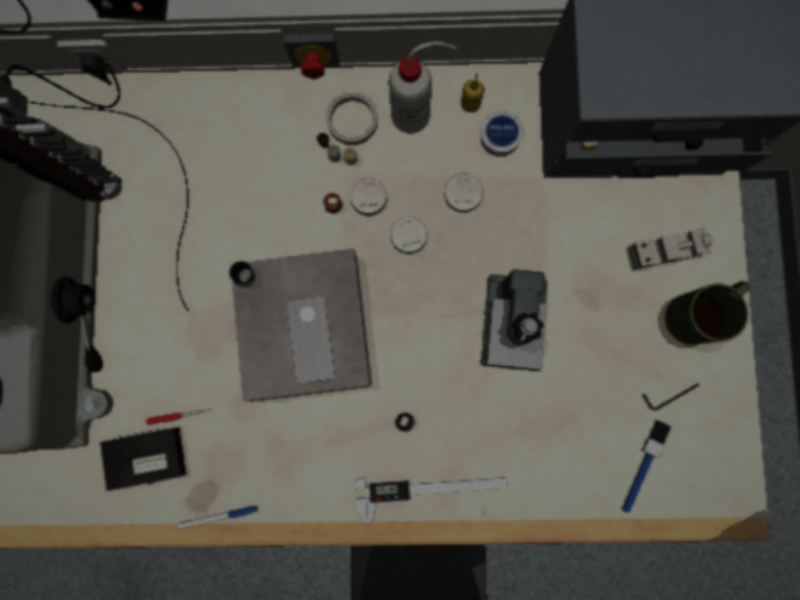

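View pics/s0.png

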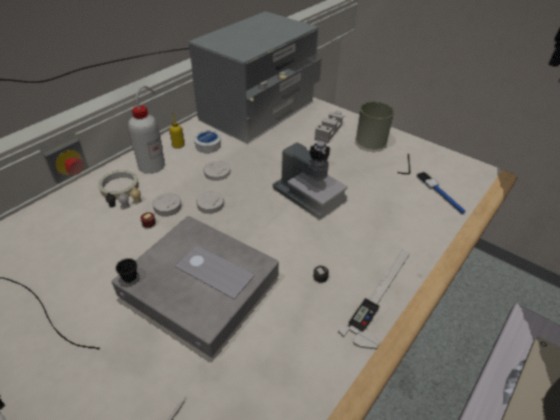

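Top view: plate at left (corners about (235,262), (356,250), (370,387), (243,400) in the 800x600 picture), coupon inside with the spot at (307,314), tester at right with its knob near (525,327). Next: enlarged crops.

```bash
python3 - <<'E'
from h import *
c=load('t0.png')['color']
# plate crop cols155-265 rows 170-285 ; tester cols 330-390, rows 185-265
p=cv2.resize(c[170:285,155:265],None,fx=5,fy=5,interpolation=cv2.INTER_CUBIC)[:575]
q=cv2.resize(c[180:265,335:385],None,fx=5,fy=5,interpolation=cv2.INTER_CUBIC)
o=np.zeros((575,800,3),np.uint8);o[:,:550]=p;o[:425,550:]=q
o=cv2.convertScaleAbs(o,alpha=1.6)
cv2.imwrite('pics/crop.png',o[:,:,::-1])
E
```

```text
(no output)
```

View pics/crop.png

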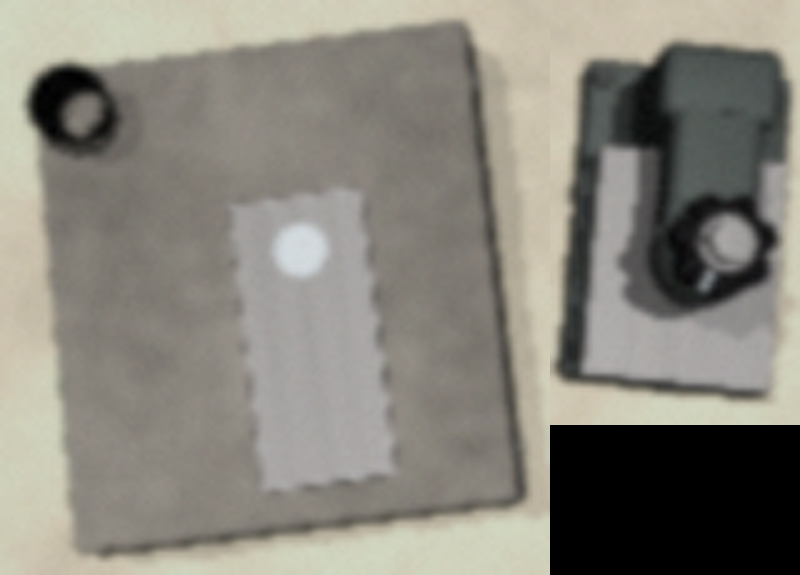

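```bash
python3 - <<'E'
from h import *
im=load('t0.png')
f=lambda u,v,z,ox=155,oy=170:back(im,(ox+(u+.5)/5-.5,oy+(v+.5)/5-.5),z)
P=[f(*p,50) for p in[(77,550),(522,494),(465,22),(38,65)]]
C=[f(*p,53) for p in[(265,490),(395,472),(362,190),(233,205)]]
S=f(300,250,53)
T=[f(u-550,v,45,335,180) for u,v in[(583,375),(770,391),(781,163),(601,150)]]
r=lambda x:np.round(x,1)
for n,q in(('P',P),('C',C),('T',T)):
    q=np.array(q);print(n,r(q[:,:2]).tolist(),'c',r(q.mean(0)),'len',[r(np.linalg.norm(q[i]-q[i-1])) for i in range(4)],
     'yaw',[r(np.degrees(np.arctan2(*(b-a)[1::-1]))) for a,b in((q[0],q[3]),(q[1],q[2]),(q[1],q[0]))])
print('S',r(S)); 
for z in(140,147,152):print(z,r(f(728-550,243,z,335,180)))
print('knob',r(f(718-550,247,140,335,180)),r(f(718-550,247,129,335,180)))
E
```

```text
P [[494.5, 269.5], [516.2, 71.3], [730.4, 95.3], [714.2, 290.9]] c [613.8 181.7  50. ] len [np.float64(220.7), np.float64(199.3), np.float64(215.5), np.float64(196.2)] yaw [np.float64(5.6), np.float64(6.4), np.float64(96.2)]
C [[519.7, 185.2], [526.8, 127.4], [653.4, 142.0], [647.6, 200.3]] c [586.9 163.7  53. ] len [np.float64(128.8), np.float64(58.2), np.float64(127.5), np.float64(58.6)] yaw [np.float64(6.8), np.float64(6.6), np.float64(96.9)]
T [[543.9, -112.2], [535.5, -195.0], [637.7, -204.3], [645.1, -123.6]] c [ 590.6 -158.8   45. ] len [np.float64(101.8), np.float64(83.2), np.float64(102.6), np.float64(81.0)] yaw [np.float64(-6.4), np.float64(-5.2), np.float64(84.2)]
S [626.6 170.   53. ]
140 [ 593.2 -160.2  140. ]
147 [ 592.6 -158.9  147. ]
152 [ 592.1 -157.9  152. ]
knob [ 591.7 -156.2  140. ] [ 592.7 -158.3  129. ]
```

Measured: the plate's yaw is about 6.2° with its front edge middle at (505,170). The coupon's yaw is about 6.7°, near end (523,156), far end (650,171). The tester's yaw is about -5.8° with its axis at (593,-159). The sizes agree with the ones given. I'll go behind the coupon's far end and push it forward with two half-open fingers.

{"name": "move_arm", "arguments": {"targets": "0 0 0 0 0 0 6.3; 0 0 0 0 0 0 6.3; 0 0 0 0 0 0 6.2; 0 1 -1.6 0 0 0 0; 0 2.16 -3.22 0 0 0 0"}}

```text
clock: 0.52
eef_pos: [301.5, -538.9, 230.6]
tool_rot: [3.138, 0.003, 0.109]
force: [1.4, -0.8, -1.0]
width: 42.6
gripper_force: 0.0
```

{"name": "move_arm", "arguments": {"targets": "0 2.16 -3.22 0 0 0 0; 0 2.16 -3.22 0 0 0 0; 0 2.16 -3.22 0 0 0 0; 0 2.16 -3.22 0 0 0 0; 0 2.16 -3.22 0 0 0 0"}}

```text
clock: 0.93
eef_pos: [394.3, -360.8, 231.1]
tool_rot: [-3.141, 0.0, 0.116]
force: [-0.4, 0.2, -1.3]
width: 42.5
gripper_force: 0.0
```

{"name": "move_arm", "arguments": {"targets": "0 2.16 -3.22 0 0 0 0; 0 2.16 -3.22 0 0 0 0; 0 2.16 -3.22 0 0 0 0; 0 2.16 -3.22 0 0 0 0; 0 2.16 -3.22 0 0 0 0"}}

```text
clock: 1.35
eef_pos: [482.9, -188.4, 231.2]
tool_rot: [-3.141, 0.0, 0.117]
force: [0.4, -0.5, -0.5]
width: 42.7
gripper_force: 0.0
```

{"name": "move_arm", "arguments": {"targets": "0 2.16 -3.22 0 0 0 0; 0 2.16 -3.22 0 0 0 0; 0 2.16 -3.22 0 0 0 0; 0 2.16 -3.22 0 0 0 0; 0 2.16 -3.22 0 0 0 0"}}

```text
clock: 1.77
eef_pos: [571.4, -15.9, 231.1]
tool_rot: [3.142, 0.001, 0.117]
force: [0.8, -0.4, 0.3]
width: 42.5
gripper_force: 0.0
```

{"name": "move_arm", "arguments": {"targets": "0 1.98 -2.96 0 0 0 0; 0 1.98 -2.96 0 0 0 0; 0 1.98 -2.96 0 0 0 0; 0 1.98 -2.96 0 0 0 0; 0 1.98 -2.96 0 0 0 0"}}

```text
clock: 2.18
eef_pos: [652.4, 142.4, 230.9]
tool_rot: [3.141, 0.001, 0.117]
force: [0.5, -0.3, -0.1]
width: 42.7
gripper_force: 0.0
```

{"name": "move_arm", "arguments": {"targets": "0 1.98 -2.96 0 0 0 0; 0 0 0 3.5 0 0 0; 0 0 0 3.5 0 0 0; 0 0 0 3.5 0 0 0; 0 0 0 0 0 0 0"}}

```text
clock: 2.6
eef_pos: [662.6, 171.3, 118.2]
tool_rot: [3.139, 0.015, 0.117]
force: [-1.6, -0.9, -1.4]
width: 42.7
gripper_force: 0.0
```

```bash
python3 - <<'E'
from h import *
a=snap('top','t1.png');w=snap('wrist','w1.png');s=read_state();print(s['eef_pos'],s['tool_rot'],s['qpos'])
cv2.imwrite('pics/w1b.png',cv2.convertScaleAbs(w['color'],alpha=1.5)[:,:,::-1])
Rm=cv2.Rodrigues(np.array(w['rvec'],float))[0];print(-Rm.T@np.array(w['tvec']).ravel(),Rm[2])
E
```

```text
[667.49988502 172.11211913 125.3081613 ] [3.14097816 0.00314823 0.1165479 ] [-0.34153931  0.8026415   0.08796041  1.48667734 -0.08340223  0.85914478
 -1.67984535]
[745.42277078 180.04525189 263.39610081] [-0.31740402 -0.03877487 -0.94749733]
```

View pics/w1b.png

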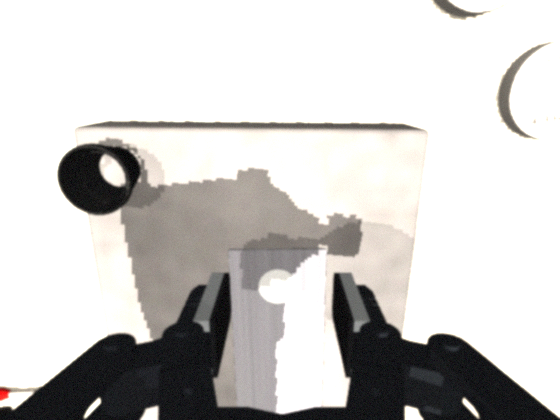

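The wrist view shows the coupon's far end at row 248 (columns 230 to 327) between the finger directions (about 282), so it is centred well. I'll cross-check the position, then go down.

```bash
python3 - <<'E'
from h import *
w=load('w1.png')
for p in((230,249),(327,247),(276,286)):print(back(w,p,53).round(1))
E
```

```text
[649.9 199.6  53. ]
[657.9 141.6  53. ]
[628.  169.2  53. ]
```

{"name": "move_arm", "arguments": {"targets": "0 0.3 0 3 0 0 0; 0 0 0 2.5 0 0 0; 0 0 0 0.5 0 0 0; 0 0 0 0.3 0 0 0; 0 0 0 0 0 0 0"}}

```text
clock: 3.12
eef_pos: [672.7, 173.0, 65.3]
tool_rot: [-3.141, -0.003, 0.116]
force: [-0.1, 0.6, 0.5]
width: 42.5
gripper_force: 0.0
```

{"name": "move_arm", "arguments": {"targets": "0 0 0 0.4 0 0 0; 0 0 0 0.3 0 0 0; 0 0 0 0.2 0 0 0; 0 0 0 0 0 0 0"}}

```text
clock: 3.45
eef_pos: [671.4, 172.9, 54.6]
tool_rot: [-3.141, -0.0, 0.117]
force: [-0.4, 0.2, 0.4]
width: 42.9
gripper_force: 0.0
```

{"name": "move_arm", "arguments": {"targets": "0 0 0 0.15 0 0 0; 0 0 0 0 0 0 0"}}

```text
clock: 3.62
eef_pos: [671.4, 172.8, 52.8]
tool_rot: [3.142, 0.0, 0.117]
force: [-0.1, 0.5, -0.2]
width: 42.6
gripper_force: 0.0
```

{"name": "move_arm", "arguments": {"targets": "0 0 0 0.1 0 0 0; 0 0 0 0.1 0 0 0; 0 0 0 0 0 0 0"}}

```text
clock: 3.87
eef_pos: [671.2, 172.7, 50.6]
tool_rot: [3.142, 0.0, 0.117]
force: [0.2, -0.8, 0.1]
width: 42.6
gripper_force: 0.0
```

{"name": "move_arm", "arguments": {"targets": "0 0 0 0.1 0 0 0; 0 0 0 0 0 0 0"}}

```text
clock: 4.03
eef_pos: [671.3, 172.8, 49.6]
tool_rot: [3.142, 0.0, 0.117]
force: [-0.4, -0.8, -0.6]
width: 43.0
gripper_force: 0.0
```

{"name": "move_arm", "arguments": {"targets": "0 0 0 0.1 0 0 0; 0 0 0 0 0 0 0"}}

```text
clock: 4.2
eef_pos: [671.3, 172.8, 48.6]
tool_rot: [3.142, 0.0, 0.117]
force: [0.8, -0.5, 0.2]
width: 42.7
gripper_force: 0.0
```

{"name": "move_arm", "arguments": {"targets": "0 0 0 0.1 0 0 0; 0 0 0 0 0 0 0"}}

```text
clock: 4.37
eef_pos: [671.5, 172.8, 48.3]
tool_rot: [-3.142, -0.0, 0.117]
force: [-0.2, -0.7, 2.7]
width: 42.6
gripper_force: 1.6
```

{"name": "move_arm", "arguments": {"targets": "0 0 0 0.1 0 0 0; 0 0 0 0 0 0 0"}}

```text
clock: 4.53
eef_pos: [671.5, 172.8, 48.2]
tool_rot: [-3.141, -0.0, 0.117]
force: [-2.6, -0.6, 9.4]
width: 42.6
gripper_force: 4.6
```

{"name": "move_arm", "arguments": {"targets": "0 0 0 0.05 0 0 0; 0 0 0 0 0 0 0"}}

```text
clock: 4.7
eef_pos: [671.5, 172.8, 48.2]
tool_rot: [-3.141, -0.0, 0.117]
force: [-3.2, -0.9, 12.0]
width: 42.6
gripper_force: 5.9
```

Contact with the plate is at TCP 48.3. I'll lift about 0.6 mm and push towards the robot.

{"name": "move_arm", "arguments": {"targets": "0 0 0 -0.28 0 0 0; 0 -0.3 0 0 0 0 0; 0 -0.5 0 0 0 0 0; 0 -0.6 0 0 0 0 0; 0 -0.6 0 0 0 0 0"}}

```text
clock: 5.12
eef_pos: [651.0, 170.4, 49.0]
tool_rot: [3.142, -0.0, 0.117]
force: [0.9, 0.7, 1.3]
width: 42.6
gripper_force: 0.5
```

{"name": "move_arm", "arguments": {"targets": "0 -0.7 0 0 0 0 0; 0 -0.7 0 0 0 0 0; 0 -0.7 0 0 0 0 0; 0 -0.7 0 0 0 0 0; 0 -0.6 0 0 0 0 0"}}

```text
clock: 5.53
eef_pos: [616.7, 166.4, 49.1]
tool_rot: [-3.142, 0.001, 0.117]
force: [1.1, -0.1, 0.8]
width: 42.7
gripper_force: 0.3
```

{"name": "move_arm", "arguments": {"targets": "0 -0.4 0 0 0 0 0; 0 -0.3 0 0 0 0 0; 0 0 0 0 0 0 0"}}

```text
clock: 5.78
eef_pos: [609.9, 165.6, 49.1]
tool_rot: [3.142, 0.001, 0.117]
force: [-0.9, -0.0, -0.4]
width: 43.0
gripper_force: 0.0
```

```bash
python3 - <<'E'
from h import *
a=snap('top','t2.png');s=snap('scene','s2.png')
o=np.zeros((600,800,3),np.uint8)
o[:,:400]=cv2.resize(a['color'][170:290,170:250],(400,600),interpolation=cv2.INTER_CUBIC)
o[:,400:]=cv2.resize(s['color'][200:350,130:230],(400,600),interpolation=cv2.INTER_CUBIC)
cv2.imwrite('pics/c2.png',cv2.convertScaleAbs(o,alpha=1.5)[:,:,::-1])
print(read_state()['eef_pos'])
E
```

```text
[610.73972988 165.65556205  49.08917752]
```

View pics/c2.png

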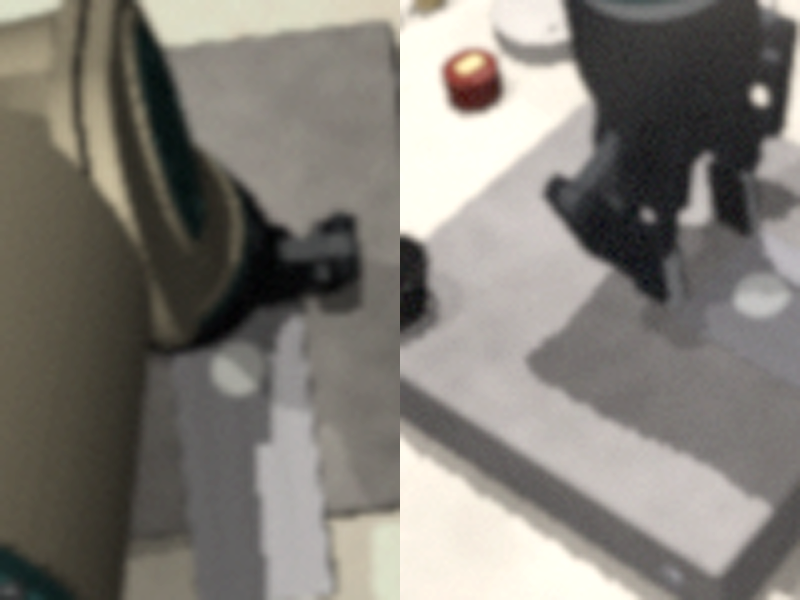

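The coupon now overhangs the front edge, with the spot at crop (236,370), i.e. pixel (217.1,243.9). I'll compute its position.

```bash
python3 - <<'E'
from h import *
a=load('t2.png');print(back(a,(217.1,243.9),53), back(a,(170+260/5-.4,170+515/5-.4),50))
cv2.imwrite('pics/c2b.png',cv2.convertScaleAbs(cv2.resize(a['color'][235:310,190:250],None,fx=8,fy=8,interpolation=cv2.INTER_CUBIC),alpha=1.5)[:,:,::-1])
E
```

```text
[571.92958811 164.18719797  53.        ] [508.21154849 154.52085199  50.        ]
```

View pics/c2b.png

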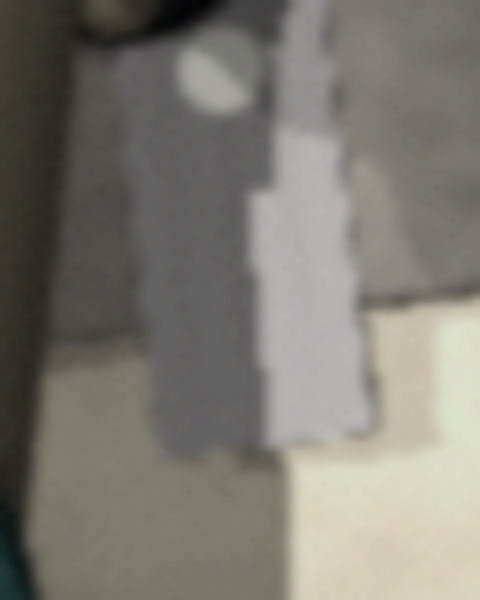

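The near end's corners are at crop (165,458) and (372,435); the plate edge crosses at about (150,345) and (370,300).

```bash
python3 - <<'E'
from h import *
a=load('t2.png')
f=lambda u,v,z:back(a,(190+u/8-.44,235+v/8-.44),z).round(1)
print(f(165,458,53),f(372,435,53),f(268,447,53),'edge',f(150,342,50),f(370,302,50),'spot',f(219,70,53))
E
```

```text
[466.6 179.2  53. ] [472.1 122.1  53. ] [469.2 150.8  53. ] edge [498.3 184.1  50. ] [508.4 122.9  50. ] spot [573.3 164.6  53. ]
```

Overhang is about 34 mm; I'll push 16 mm more, then lift, open and move over the grip point.

{"name": "move_arm", "arguments": {"targets": "0 -0.4 0 0 0 0 0; 0 -0.5 0 0 0 0 0; 0 -0.5 0 0 0 0 0; 0 -0.2 0 0 0 0 0; 0 0 0 0 0 0 0"}}

```text
clock: 6.3
eef_pos: [593.9, 163.8, 49.1]
tool_rot: [3.142, 0.001, 0.117]
force: [-0.1, -0.6, -0.1]
width: 42.9
gripper_force: 0.0
```

{"name": "move_arm", "arguments": {"targets": "0 0.5 0 0 0 0 0; 0 0 0 -3 0 0 0; 1 0 0 -3 0 0 0; 1 -3 0 0 0 0 0; 1 -3 0 0 0 0 0"}}

```text
clock: 6.72
eef_pos: [543.1, 157.9, 111.0]
tool_rot: [-3.141, -0.007, 0.116]
force: [-1.2, 0.4, -0.9]
width: 77.1
gripper_force: 0.0
```

{"name": "move_arm", "arguments": {"targets": "1 -3 -0.18 0 0 0 0; 1 -3.4 0 0 0 0 0; 1 0 0 0 0 0 0; 1 0 0 0 0 0 0"}}

```text
clock: 7.05
eef_pos: [475.0, 151.7, 109.3]
tool_rot: [3.141, 0.002, 0.117]
force: [1.0, -0.4, 1.0]
width: 85.5
gripper_force: 0.0
```

```bash
python3 - <<'E'
from h import *
w=snap('wrist','w3.png');s=read_state();print(s['eef_pos'],s['tool_rot'],s['width'],s['force'])
cv2.imwrite('pics/w3b.png',w['color'][:,:,::-1])
E
```

```text
[477.1953061  152.08910264 109.47469605] [-3.14130907e+00 -1.30227425e-03  1.16939609e-01] 85.3184877586128 [ 0.43104556  0.5060477  -0.81866178]
```

View pics/w3b.png

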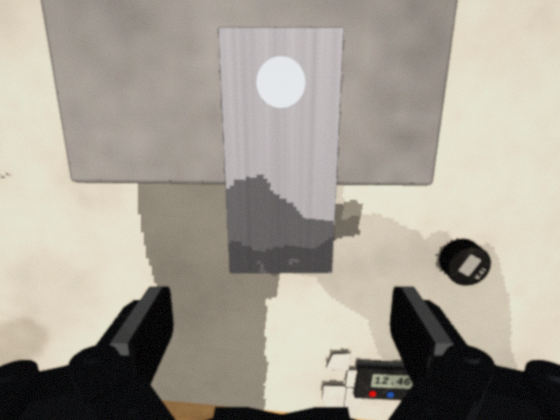

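The coupon is square in the wrist view: near end at row 272 (columns 230 to 333), spot at (281,82), plate edge at row 183.

```bash
python3 - <<'E'
from h import *
w=load('w3.png')
n=[back(w,p,z).round(1) for p,z in(((230,272),53),((333,271.5),53),((281,82),53),((72,181),50),((433,184),50),((219,28),53),((343,28),53))]
for q in n:print(q)
nm=(n[0]+n[1])/2; d=n[2]-nm; print(nm,np.linalg.norm(d),np.degrees(np.arctan2(d[1],d[0])))
e=n[4]-n[3];e/=np.linalg.norm(e);print('edge yaw',np.degrees(np.arctan2(e[0],-e[1])),'overhang',np.cross(e[:2],(nm-n[3])[:2]))
s=read_state();t=s['eef_pos'];u=d/np.linalg.norm(d);print('tcp along',(t-nm)@u,'lat',np.cross(u[:2],(t-nm)[:2]))
E
```

```text
[451.8 177.5  53. ]
[459.  118.2  53. ]
[558.5 160.2  53. ]
[494.9 267.1  50. ]
[516.1  71.8  50. ]
[579.1 192.2  53. ]
[585.9 133.8  53. ]
[455.4  147.85  53.  ] 103.83704782013018 6.83072060114622
edge yaw 6.195253605573213 overhang -52.13841854591688
tcp along 22.144783818508245 lat 1.6167587178860585<stdin>:6: DeprecationWarning: Arrays of 2-dimensional vectors are deprecated. Use arrays of 3-dimensional vectors instead. (deprecated in NumPy 2.0)
<stdin>:7: DeprecationWarning: Arrays of 2-dimensional vectors are deprecated. Use arrays of 3-dimensional vectors instead. (deprecated in NumPy 2.0)
```

Overhang is 51 mm and the grip centre is 22 mm from the near end. Descend and grip.

{"name": "move_arm", "arguments": {"targets": "1 0 0.15 2.5 0 0 0; 1 0 0 2.5 0 0 0; 1 0 0 2 0 0 0; 1 0 0 0.95 0 0 0; 1 0 0 0 0 0 0"}}

```text
clock: 7.52
eef_pos: [476.8, 150.0, 27.7]
tool_rot: [3.141, 0.002, 0.116]
force: [0.4, 0.2, 0.0]
width: 85.3
gripper_force: 0.0
```

{"name": "move_arm", "arguments": {"targets": "1 0 0 0 0 0 0; -1 0 0 0 0 0 0; -1 0 0 0 0 0 0; -1 0 0 0 0 0 0; -1 0 0 0 0 0 0"}}

```text
clock: 7.93
eef_pos: [477.7, 150.6, 30.8]
tool_rot: [-3.141, -0.003, 0.117]
force: [-0.6, -1.0, 5.3]
width: 57.9
gripper_force: 62.8
```

{"name": "move_arm", "arguments": {"targets": "-1 0 0 0 0 0 0; -1 0 0 0 0 0 0; -1 0 0 0 0 0 0"}}

```text
clock: 8.18
eef_pos: [477.7, 150.6, 30.5]
tool_rot: [-3.141, -0.002, 0.117]
force: [-0.3, -0.2, 6.8]
width: 57.7
gripper_force: 62.9
```

{"name": "move_arm", "arguments": {"targets": "-1 0 0 -0.5 0 0 0; -1 0 0 -1 0 0 0; -1 0 0 -2 0 0 0; -1 0 0 -2 0 0 0; -1 0 0 -2.5 0 0 0"}}

```text
clock: 8.6
eef_pos: [475.2, 149.8, 110.1]
tool_rot: [3.141, 0.003, 0.117]
force: [1.5, -0.5, -1.9]
width: 57.4
gripper_force: 64.6
```

{"name": "move_arm", "arguments": {"targets": "-1 -1 0 0 0 0 0; -1 -1.5 0 0 0 0 0; -1 -1.5 0 0 0 0 0; -1 -1 0 0 0 0 0; -1 0 0 0 0 0 0"}}

```text
clock: 9.02
eef_pos: [423.5, 143.7, 110.0]
tool_rot: [3.141, 0.004, 0.117]
force: [-1.9, -0.6, -1.8]
width: 57.8
gripper_force: 64.6
```

```bash
python3 - <<'E'
from h import *
w=snap('wrist','w4.png');s=read_state();print(s['eef_pos'],s['tool_rot'],s['width'],s['force'],s['gripper_force'])
cv2.imwrite('pics/w4b.png',w['color'][:,:,::-1])
E
```

```text
[425.76312302 144.23082766 110.05944184] [3.14139717e+00 1.32915022e-03 1.17217927e-01] 57.59775262403891 [ 0.3745365   0.69901575 -2.81312434] 64.60363268852234
```

View pics/w4b.png

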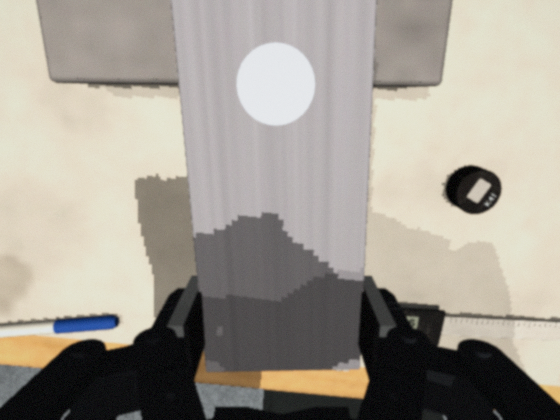

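The coupon is held with a slight tilt possible: spot centre (276,84), near corners (206,369) and (360,369), spot extents 236 to 315 and 42 to 126. I'll fit its pose.

```bash
cat >> h.py <<'E'
def fitpose(im,s,spot,nl,nr,ext):
    obj=np.array([[-65,30,3],[-65,-30,3],[40,0,3],[40,12,3],[40,-12,3],[52,0,3],[28,0,3]],float)
    px=np.array([nl,nr,spot]+ext,float)
    from scipy.optimize import least_squares
    T=R.from_euler('xyz',s['tool_rot'])
    def P(p): return s['eef_pos']+T.apply(R.from_rotvec(p[3:]).apply(obj*[1,-1,-1])+p[:3])
    r=least_squares(lambda p:(proj(im,P(p))-px).ravel(),[43,0,-19,0,0,0],loss='soft_l1')
    return r.x,np.sqrt(np.mean(r.fun**2)),P(r.x)
E
python3 - <<'E'
from h import *
w=load('w4.png');s=read_state()
x,e,P=fitpose(w,s,(276,84),(206,369),(360,369),[(236.5,84),(315,84),(275,42.5),(276.5,126)])
print(x[:3].round(1),np.degrees(x[3:]).round(2),e);print(P[:3].round(1))
E
```

```text
[ 39.3   0.8 -16.7] [-1.43 -0.5  -1.15] 0.5865003137060851
[[396.5 169.  129.6]
 [404.7 109.5 131.2]
 [504.6 153.6 129.3]]
```

{"name": "move_arm", "arguments": {"targets": "-1 0 0 0 0 0 6.25; -1 0 0 0 0 0 6.25; -1 0.2 1.5 0 0 0 0; -1 0.3 3 0 0 0 0; -1 0.4 3.8 0 0 0 0"}}

```text
clock: 9.48
eef_pos: [429.3, 62.7, 109.8]
tool_rot: [-3.14, -0.002, -0.096]
force: [1.3, -0.9, -2.1]
width: 58.1
gripper_force: 64.7
```

{"name": "move_arm", "arguments": {"targets": "-1 0.4 4 0 0 0 0; -1 0.4 4 0 0 0 0; -1 0.3 4 0 0 0 0; -1 0.3 4 0 0 0 0; -1 0.3 3 0 0 0 0"}}

```text
clock: 9.9
eef_pos: [425.6, -134.1, 109.9]
tool_rot: [3.14, -0.001, -0.105]
force: [-0.5, 0.0, -2.2]
width: 57.8
gripper_force: 64.7
```

{"name": "move_arm", "arguments": {"targets": "-1 0 1.2 0 0 0 0; -1 0 0 0 0 0 0; -1 0 0 0 0 0 0"}}

```text
clock: 10.15
eef_pos: [424.6, -142.8, 109.7]
tool_rot: [3.141, -0.001, -0.104]
force: [-0.2, 1.0, -2.2]
width: 57.9
gripper_force: 64.7
```

```bash
python3 - <<'E'
from h import *
w=snap('wrist','w5.png');s=read_state();print(s['eef_pos'],s['tool_rot'],s['width'],s['force'],s['gripper_force'])
cv2.imwrite('pics/w5b.png',cv2.resize(w['color'],(800,600),interpolation=cv2.INTER_CUBIC)[:,:,::-1])
E
```

```text
[ 424.52800079 -141.42940233  109.65592132] [-3.14113706e+00 -3.46370288e-04 -1.01580848e-01] 57.605229952844546 [-0.37567177  0.52096591 -3.18265862] 64.70426559448242
```

View pics/w5b.png

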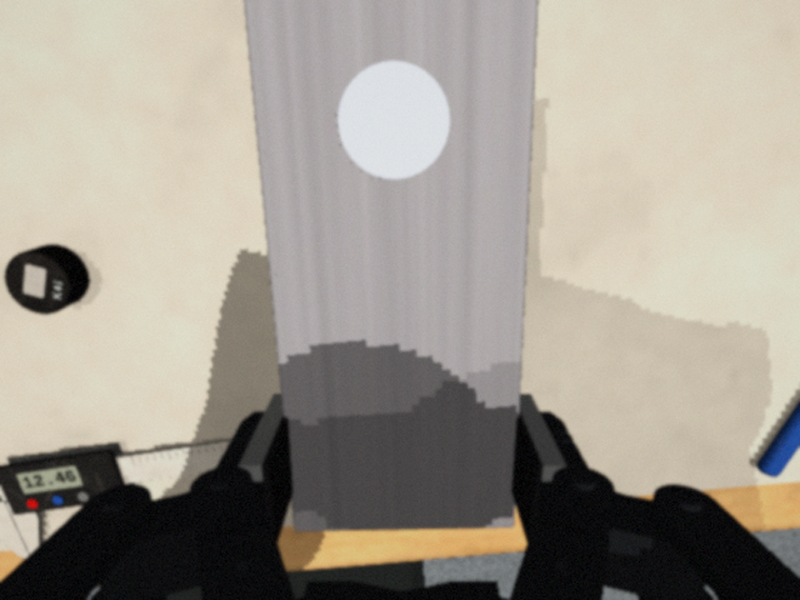

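The coupon is held square, spot (276,84) as before. Before insertion I'll cross-check the tester axis from the scene view (knob at about (319,152)) and refit the pose.

```bash
python3 - <<'E'
from h import *
w=load('w5.png');s=read_state();b=load('s0.png')
x,e,P=fitpose(w,s,(275.6,84),(206.3,369.6),(359.6,367.8),[(236.5,84),(315,84),(275.6,42),(275.6,126)])
print(x[:3].round(1),np.degrees(x[3:]).round(2),e,P[:3].round(1))
for z in(129,140):print(back(b,(319,151),z).round(1))
print('axis top/nose in scene',proj(b,[[593,-159,z] for z in(150,140,118,69,45)]).round(1).tolist())
# dark knob blob centroid in scene
g=b['color'].max(2)[125:185,295:345]; m=(g<45).astype(np.uint8)
n,l,st,c=cv2.connectedComponentsWithStats(m)
for i in range(1,n):
    if st[i,4]>15:print(st[i]+[295,125,0,0,0],(c[i]+[295,125]).round(1))
# predicted table corners in scene from pose
ya=np.radians(-5.8);u=np.array([np.cos(ya),np.sin(ya)]);v=np.array([-u[1],u[0]])
print(proj(b,[[*(np.array([593,-159])+a*u+c*v),45] for a,c in((-54,42),(-54,-42),(50,-42),(50,42))]).round(1).tolist())
big=cv2.resize(b['color'][130:220,265:355],(540,540),interpolation=cv2.INTER_CUBIC)
cv2.imwrite('pics/s0c.png',cv2.convertScaleAbs(big,alpha=1.5)[:,:,::-1])
E
```

```text
[ 42.    1.9 -17.2] [-0.55 -0.03 -1.03] 0.659963917930015 [[ 403.9 -112.3  129.6]
 [ 398.9 -172.1  130.1]
 [ 506.  -150.9  129.9]]
[ 594.6 -160.2  129. ]
[ 586.2 -146.7  140. ]
axis top/nose in scene [[320.1, 143.1], [319.7, 147.2], [318.9, 155.9], [317.1, 174.2], [316.3, 182.8]]
[310 147  19  15 182] [318.4 154.9]
[295 159  24  18 213] [303.5 168.5]
[[322.7, 203.2], [347.3, 185.5], [311.8, 165.1], [286.9, 181.0]]
```

The axis is confirmed: scene knob at (319,154) against a predicted (319,152). The spot lies about 81 mm ahead of the TCP and is centred. Descend and insert.

{"name": "move_arm", "arguments": {"targets": "-1 0 0 2 0 0 0; -1 0 0 2.5 0 0 0; -1 0 0 2.5 0 0 0; -1 0 0 0.95 0 0 0; -1 0 0 0 0 0 0"}}

```text
clock: 10.62
eef_pos: [423.9, -139.0, 34.6]
tool_rot: [-3.137, 0.011, -0.099]
force: [0.3, -0.4, -1.5]
width: 57.8
gripper_force: 65.1
```

{"name": "move_arm", "arguments": {"targets": "-1 0 0 0 0 0 0; -1 1 0 0 0 0 0; -1 1 0 0 0 0 0; -1 0.5 0 0 0 0 0; -1 0 0 0 0 0 0"}}

```text
clock: 11.03
eef_pos: [451.5, -143.8, 37.0]
tool_rot: [-3.139, 0.003, -0.1]
force: [-0.1, -0.7, -1.4]
width: 57.7
gripper_force: 65.1
```

{"name": "move_arm", "arguments": {"targets": "-1 0 0 0.35 0 0 0; -1 0 0 0.35 0 0 0; -1 0 0 0 0 0 0; -1 0 0 0 0 0 0"}}

```text
clock: 11.37
eef_pos: [448.2, -143.8, 28.8]
tool_rot: [-3.138, 0.009, -0.102]
force: [-0.0, -0.2, -1.5]
width: 57.8
gripper_force: 65.2
```

```bash
python3 - <<'E'
from h import *
s=read_state();print(s['eef_pos'],s['tool_rot'],s['qpos'],s['force'])
t=s['eef_pos'];ya=s['tool_rot'][2];u=np.array([np.cos(ya),np.sin(ya)]);d=np.array([593,-159])-t[:2]
print('along',d@u,'tooly',d@[u[1],-u[0]])
E
```

```text
[ 448.23755007 -143.81429068   28.78896324] [-3.13844671  0.00858679 -0.10211984] [ 0.17718905  0.74615382  0.11120061  2.14955662 -0.29426677  0.26901616
 -1.12899098] [-0.00373395 -0.17916845 -1.5231818 ]
along 145.55634910812182 tooly 0.3491589084592615
```

{"name": "move_arm", "arguments": {"targets": "-1 0.5 0 -0.1 0 0 0; -1 1 0 0 0 0 0; -1 1 0 0 0 0 0; -1 1 0 0 0 0 0; -1 0 0 0 0 0 0"}}

```text
clock: 11.78
eef_pos: [486.9, -147.9, 30.0]
tool_rot: [-3.139, 0.003, -0.101]
force: [0.5, 0.3, -2.2]
width: 57.8
gripper_force: 65.1
```

```bash
cat >> h.py <<'E'
def ax():
    s=read_state();print(s['eef_pos'].round(1),s['tool_rot'].round(4),s['force'].round(1),s['torque'].round(2),s['width'])
    t=s['eef_pos'];ya=s['tool_rot'][2];u=np.array([np.cos(ya),np.sin(ya)]);d=np.array([593,-159])-t[:2]
    print('along',d@u,'tooly',d@[u[1],-u[0]],s['qpos'].round(2))
E
python3 -c "from h import *;ax()"
```

```text
[ 486.9 -147.9   30. ] [-3.1395  0.0034 -0.101 ] [ 0.5  0.3 -2.2] [ 0.01 -0.02 -0.07] 57.798980610760104
along 106.65910318504258 tooly 0.39280401589675706 [ 0.15  0.77  0.14  2.05 -0.29  0.34 -1.15]
```

{"name": "move_arm", "arguments": {"targets": "-1 0.8 0 0 0 0 0; -1 0.8 0 0 0 0 0; -1 0.6 0 0 0 0 0; -1 0 0 0 0 0 0; -1 0 0 0 0 0 0"}}

```text
clock: 12.2
eef_pos: [505.9, -149.6, 29.6]
tool_rot: [-3.139, 0.007, -0.102]
force: [-0.3, 0.2, -2.8]
width: 57.5
gripper_force: 65.1
```

```bash
python3 - <<'E'
from h import *
ax();w=snap('wrist','w6.png')
cv2.imwrite('pics/w6b.png',cv2.resize(w['color'],(800,600),interpolation=cv2.INTER_CUBIC)[:,:,::-1])
a=snap('scene','s6.png');t=snap('top','t6.png')
E
```

```text
[ 505.9 -149.6   29.6] [-3.1387  0.0074 -0.1015] [-0.3  0.2 -2.8] [ 0.01  0.13 -0.03] 57.50206042565173
along 87.59387374587075 tooly 0.4805129194263751 [ 0.14  0.78  0.15  2.   -0.29  0.39 -1.16]
```

{"name": "move_arm", "arguments": {"targets": "-1 0.3 0 -0.05 0 0 0; -1 0.3 0 0 0 0 0; -1 0 0 0 0 0 0; -1 0 0 0 0 0 0"}}

```text
clock: 12.68
eef_pos: [512.0, -150.3, 30.1]
tool_rot: [-3.139, 0.007, -0.102]
force: [0.4, -0.3, -1.4]
width: 58.5
gripper_force: 65.1
```

```bash
python3 -c "from h import *;ax()"
```

```text
[ 512.  -150.3   30.1] [-3.1387  0.007  -0.1016] [ 0.4 -0.3 -1.4] [ 0.05  0.06 -0.05] 58.50012377269797
along 81.41717838301705 tooly 0.4167390857273138 [ 0.13  0.79  0.15  1.98 -0.29  0.4  -1.16]
```

{"name": "move_arm", "arguments": {"targets": "-1 0 0 0 0 0.4 0; -1 0 0 0.1 0 0 0; -1 0 0 0 0 0 0"}}

```text
clock: 12.93
eef_pos: [511.3, -150.3, 28.9]
tool_rot: [-3.139, 0.001, -0.102]
force: [-0.1, 0.1, -2.4]
width: 57.7
gripper_force: 65.1
```

{"name": "move_arm", "arguments": {"targets": "-1 0 0 0.1 0 0 0; -1 0 0 0 0 0 0"}}

```text
clock: 13.1
eef_pos: [511.6, -150.3, 27.9]
tool_rot: [-3.139, 0.001, -0.102]
force: [0.3, -0.2, -1.8]
width: 57.5
gripper_force: 65.2
```

{"name": "move_arm", "arguments": {"targets": "-1 0 0 0.1 0 0 0; -1 0 0 0 0 0 0"}}

```text
clock: 13.27
eef_pos: [511.8, -150.3, 27.0]
tool_rot: [-3.139, 0.0, -0.102]
force: [0.3, 0.5, -0.9]
width: 57.6
gripper_force: 65.2
```

```bash
python3 -c "from h import *;ax()"
```

```text
[ 511.8 -150.3   27. ] [-3.1387e+00  3.0000e-04 -1.0180e-01] [ 0.3  0.5 -0.9] [-0.06  0.04  0.02] 57.62201620477994
along 81.65823204655054 tooly 0.35874069030420835 [ 0.14  0.79  0.15  1.99 -0.29  0.38 -1.16]
```

{"name": "move_arm", "arguments": {"targets": "-1 0 0 0.05 0 0 0; -1 0 0 0 0 0 0"}}

```text
clock: 13.43
eef_pos: [511.8, -150.3, 26.6]
tool_rot: [-3.139, 0.0, -0.102]
force: [0.9, -0.2, -0.7]
width: 57.9
gripper_force: 65.2
```

{"name": "move_arm", "arguments": {"targets": "-1 0 0 0.05 0 0 0; -1 0 0 0 0 0 0"}}

```text
clock: 13.6
eef_pos: [511.8, -150.4, 26.3]
tool_rot: [-3.139, 0.0, -0.102]
force: [-0.6, 0.3, 1.7]
width: 57.7
gripper_force: 65.4
```

{"name": "move_arm", "arguments": {"targets": "-1 0 0 0.05 0 0 0; -1 0 0 0 0 0 0"}}

```text
clock: 13.77
eef_pos: [511.9, -150.4, 25.9]
tool_rot: [-3.139, -0.0, -0.102]
force: [-1.4, 0.5, 3.2]
width: 58.0
gripper_force: 65.6
```

```bash
python3 -c "from h import *;ax()"
```

```text
[ 511.9 -150.4   25.9] [-3.1387e+00 -1.0000e-04 -1.0180e-01] [-1.4  0.5  3.2] [-0.09  0.23 -0.03] 57.96441225062207
along 81.59438298250696 tooly 0.3560320546476629 [ 0.14  0.79  0.15  1.99 -0.29  0.38 -1.16]
```

Resting on the table (+3 N, contact at TCP 26.3). Release.

{"name": "move_arm", "arguments": {"targets": "0.6 0 0 0 0 0 0; 0.6 0 0 0 0 0 0; 1 0 0 0 0 0 0; 1 0 0 0 0 0 0; 1 0 0 0 0 0 0"}}

```text
clock: 14.18
eef_pos: [511.8, -150.3, 25.5]
tool_rot: [-3.139, 0.0, -0.102]
force: [0.6, -0.0, -0.6]
width: 85.3
gripper_force: 0.0
```

```bash
python3 - <<'E'
from h import *
ax();w=snap('wrist','w7.png');t=snap('top','t7.png');s=snap('scene','s7.png')
o=np.zeros((600,800,3),np.uint8)
o[:300,:400]=cv2.resize(w['color'],(400,300));o[300:,:400]=cv2.resize(s['color'][120:240,240:400],(400,300),interpolation=cv2.INTER_CUBIC)
o[:,400:]=cv2.resize(t['color'][180:300,310:390],(400,600),interpolation=cv2.INTER_CUBIC)
cv2.imwrite('pics/c7.png',cv2.convertScaleAbs(o,alpha=1.3)[:,:,::-1])
E
```

```text
[ 511.8 -150.3   25.5] [-3.1386e+00  4.0000e-04 -1.0170e-01] [ 0.6 -0.  -0.6] [-0.01  0.   -0.  ] 85.3257617845971
along 81.67676604930321 tooly 0.45639693671655024 [ 0.14  0.79  0.15  1.99 -0.29  0.38 -1.16]
```

{"name": "move_arm", "arguments": {"targets": "1 0 0 -1 0 0 0; 1 0 0 -3.5 0 0 0; 1 0 0 -4 0 0 0; 1 0 0 -4 0 0 0; 1 0 0 -4 0 0 0"}}

```text
clock: 14.75
eef_pos: [511.1, -150.7, 193.0]
tool_rot: [-3.139, 0.001, -0.102]
force: [1.4, 0.4, -0.1]
width: 85.5
gripper_force: 0.0
```

{"name": "move_arm", "arguments": {"targets": "1 0 0 0 0 0 -7; 1 0 0 0 0 0 -7; 1 0 0 0 0 0 -7; 1 0 0 0 0 0 -7; 1 0 0 0 0 0 -7"}}

```text
clock: 15.17
eef_pos: [511.6, -150.8, 191.6]
tool_rot: [-3.14, -0.002, 0.515]
force: [-0.3, -0.6, -1.0]
width: 85.9
gripper_force: 0.0
```

{"name": "move_arm", "arguments": {"targets": "1 0 0 0 0 0 -7; 1 0 0 0 0 0 -7; 1 0 0 0 0 0 -7; 1 0 0 0 0 0 -7; 1 0 0 0 0 0 -7"}}

```text
clock: 15.58
eef_pos: [511.5, -151.0, 191.4]
tool_rot: [-3.141, -0.002, 1.126]
force: [0.0, -0.6, 0.3]
width: 85.4
gripper_force: 0.0
```

{"name": "move_arm", "arguments": {"targets": "1 0 0 0 0 0 -7; 1 0 0 0 0 0 -7; 1 0 0 0 0 0 -7; 1 0 0 0 0 0 -7; 1 0 0 0 0 0 -7"}}

```text
clock: 16.0
eef_pos: [511.5, -151.1, 191.3]
tool_rot: [3.141, -0.002, 1.737]
force: [0.6, -0.3, -0.7]
width: 85.3
gripper_force: 0.0
```

{"name": "move_arm", "arguments": {"targets": "1 0 0 0 0 0 -7; 1 0 0 0 0 0 -7; 1 0 0 0 0 0 -7; 1 0 0 0 0 0 -7; 1 0 0 0 0 0 -7"}}

```text
clock: 16.42
eef_pos: [511.5, -151.2, 191.3]
tool_rot: [3.14, -0.001, 2.347]
force: [0.1, 0.5, -0.2]
width: 85.2
gripper_force: 0.0
```

{"name": "move_arm", "arguments": {"targets": "1 0 0 0 0 0 -7; 1 0 0 0 0 0 -7; 1 0 0 0 0 0 -7; 1 0 0 0 0 0 -7; 1 0 0 0 0 0 -7"}}

```text
clock: 16.83
eef_pos: [511.5, -151.3, 191.2]
tool_rot: [3.14, -0.0, 2.958]
force: [-0.2, -0.0, -0.0]
width: 85.3
gripper_force: 0.0
```

{"name": "move_arm", "arguments": {"targets": "1 0 0 0 0 0 -5; 1 0 0 0 0 0 0; 1 0 0 0 0 0 0"}}

```text
clock: 17.08
eef_pos: [511.5, -151.2, 190.9]
tool_rot: [3.139, -0.0, 3.037]
force: [0.0, 0.8, 0.2]
width: 85.5
gripper_force: 0.0
```

```bash
python3 - <<'E'
from h import *
ax();w=snap('wrist','w8.png');t=snap('top','t8.png');s=snap('scene','s8.png')
o=np.zeros((600,800,3),np.uint8)
o[:420,:560]=w['color'];o[:,560:]=cv2.resize(s['color'][125:245,280:328],(240,600),interpolation=cv2.INTER_CUBIC)
o[420:,:560]=cv2.resize(s['color'][150:240,240:400],(560,180),interpolation=cv2.INTER_CUBIC)
cv2.imwrite('pics/c8.png',o[:,:,::-1])
Rm=cv2.Rodrigues(np.array(w['rvec'],float))[0];print(-Rm.T@np.array(w['tvec']).ravel(),Rm[2])
E
```

```text
[ 511.5 -151.2  190.9] [ 3.1394e+00 -4.0000e-04  3.0367e+00] [0.  0.8 0.2] [-0.03 -0.01 -0.01] 85.47282267474377
along -81.87429511749671 tooly 0.7946981276158259 [ 0.65  0.58 -0.63  1.87  0.45  0.83  1.26]
[ 432.19762552 -144.50106484  333.07419532] [ 0.30919161 -0.03088027 -0.95049827]
```

View c8.

View pics/c8.png

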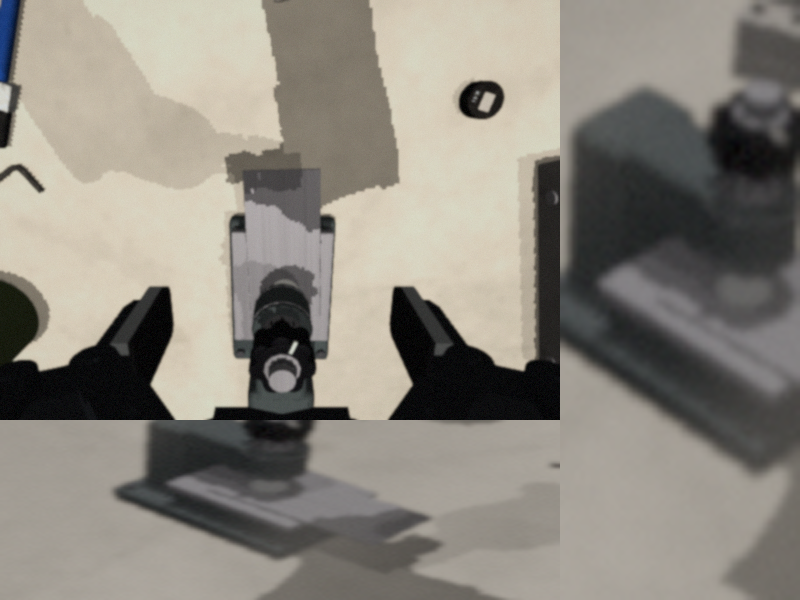

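The coupon lies flat on the table, the spot shows right under the nose at about (317,183) in the scene (predicted axis point (316.4,181.7)). In the wrist view the near end is at row 170, columns 244 to 320, the spindle top at about (283,374), and the white knob mark points front-right.

```bash
python3 - <<'E'
from h import *
w=load('w8.png');t=load('s8.png')
nm=(back(w,(244,170),48)+back(w,(320,169.5),48))/2;print('near',nm.round(1),'dist',np.linalg.norm(nm[:2]-[593,-159]))
print('table front',back(w,(233,228),45).round(1),back(w,(333,228),45).round(1))
for z in(140,147,152):print(z,back(w,(283,373),z).round(1))
print('spot scene',back(t,(317,183),48).round(1))
E
```

```text
near [ 488.9 -149.3   48. ] dist 104.60245815320943
table front [ 532.7 -193.8   45. ] [ 541.3 -113.3   45. ]
140 [ 597.8 -160.5  140. ]
147 [ 591.8 -159.9  147. ]
152 [ 587.5 -159.5  152. ]
spot scene [ 589.4 -156.2   48. ]
```

{"name": "move_arm", "arguments": {"targets": "1 -2.5 0.05 0 0 0 0; 1 -3 0 0 0 0 0; 1 -2.7 0 0 0 0 0; 1 0 0 0 0 0 0; 1 0 0 0 0 0 0"}}

```text
clock: 17.65
eef_pos: [594.1, -158.1, 190.2]
tool_rot: [3.138, -0.0, 3.039]
force: [0.7, 0.9, -0.0]
width: 85.6
gripper_force: 0.0
```

```bash
python3 -c "from h import *;ax()"
```

```text
[ 594.1 -158.1  190.2] [ 3.1383e+00 -5.0000e-04  3.0393e+00] [ 0.7  0.9 -0. ] [-0.    0.06 -0.02] 85.57093773156342
along 0.9714961321263111 tooly -0.9770084094443352 [ 0.58  0.69 -0.61  1.65  0.46  0.95  1.28]
```

Descend with a small correction, then close on the knob.

{"name": "move_arm", "arguments": {"targets": "1 0.1 -0.1 3 0 0 0; 1 0 0 3 0 0 0; 1 0 0 1.8 0 0 0; 1 0 0 0 0 0 0; 1 0 0 0 0 0 0"}}

```text
clock: 18.07
eef_pos: [590.8, -159.1, 112.2]
tool_rot: [3.139, -0.003, 3.04]
force: [0.6, -0.8, 0.4]
width: 85.4
gripper_force: 0.0
```

```bash
python3 -c "from h import *;ax()"
```

```text
[ 590.8 -159.1  112.2] [ 3.1387e+00 -3.1000e-03  3.0397e+00] [ 0.6 -0.8  0.4] [0.02 0.   0.01] 85.4089487560565
along -2.180477643964462 tooly 0.34737060322582985 [ 0.55  0.78 -0.55  1.72  0.53  0.8   1.21]
```

{"name": "move_arm", "arguments": {"targets": "1 -0.15 0.03 0 0 0 0; -1 0 0 0 0 0 0; -1 0 0 0 0 0 0; -1 0 0 0 0 0 0; -1 0 0 0 0 0 0"}}

```text
clock: 18.48
eef_pos: [594.2, -159.4, 113.8]
tool_rot: [3.139, 0.001, 3.04]
force: [-2.1, -0.1, 5.4]
width: 42.4
gripper_force: 60.1
```

{"name": "move_arm", "arguments": {"targets": "-1 0 0 0 0 0 0; -1 0 0 0 0 0 0; -1 0 0 0 0 0 0"}}

```text
clock: 18.73
eef_pos: [594.2, -159.3, 113.8]
tool_rot: [3.139, 0.001, 3.04]
force: [-2.0, 0.6, 5.3]
width: 42.3
gripper_force: 60.2
```

```bash
python3 -c "from h import *;ax()"
```

```text
[ 594.2 -159.3  113.8] [3.1394e+00 1.0000e-03 3.0396e+00] [-2.   0.6  5.3] [-0.02  0.29 -0.02] 42.28100555671814
along 1.2665677050139434 tooly 0.2202134232861819 [ 0.55  0.78 -0.55  1.71  0.53  0.8   1.22]
```

Gripped at 42 mm. First I'll back it gently to its zero stop as an angle reference, watching the torque.

{"name": "move_arm", "arguments": {"targets": "-1 0 0 0 0 0 -4; -1 0 0 0 0 0 -4; -1 0 0 0 0 0 0"}}

```text
clock: 18.98
eef_pos: [594.2, -159.4, 113.8]
tool_rot: [3.139, 0.001, -3.101]
force: [-1.5, -0.9, 5.7]
width: 42.3
gripper_force: 60.7
```

```bash
python3 -c "from h import *;ax()"
```

```text
[ 594.2 -159.4  113.8] [ 3.1394e+00  1.3000e-03 -3.1010e+00] [-1.5 -0.9  5.7] [-0.05  0.31  0.03] 42.33817843830486
along 1.2268134735074325 tooly 0.4453934500134219 [ 0.57  0.79 -0.59  1.71  0.57  0.82  1.33]
```

{"name": "move_arm", "arguments": {"targets": "-1 0 0 0 0 0 -4; -1 0 0 0 0 0 0"}}

```text
clock: 19.15
eef_pos: [594.3, -159.4, 113.8]
tool_rot: [3.14, 0.001, -3.032]
force: [-1.3, -1.3, 6.5]
width: 42.2
gripper_force: 60.8
```

```bash
python3 -c "from h import *;ax()"
```

```text
[ 594.3 -159.4  113.8] [ 3.1395e+00  1.5000e-03 -3.0315e+00] [-1.3 -1.3  6.5] [-0.05  0.28  0.07] 42.239197102354346
along 1.206280398580253 tooly 0.55921715062123 [ 0.58  0.79 -0.61  1.71  0.58  0.83  1.39]
```

{"name": "move_arm", "arguments": {"targets": "-1 0 0 0 0 0 -4; -1 0 0 0 0 0 0"}}

```text
clock: 19.32
eef_pos: [594.2, -159.5, 113.8]
tool_rot: [3.14, 0.002, -2.962]
force: [-0.8, -1.2, 6.5]
width: 42.6
gripper_force: 60.9
```

```bash
python3 -c "from h import *;ax()"
```

```text
[ 594.2 -159.5  113.8] [ 3.1397e+00  1.6000e-03 -2.9617e+00] [-0.8 -1.2  6.5] [-0.11  0.29 -0.02] 42.58099415186005
along 1.1442429352144325 tooly 0.667871054314762 [ 0.59  0.8  -0.63  1.71  0.6   0.83  1.44]
```

{"name": "move_arm", "arguments": {"targets": "-1 0 0 0 0 0 -4; -1 0 0 0 0 0 0"}}

```text
clock: 19.48
eef_pos: [594.2, -159.4, 113.8]
tool_rot: [3.14, 0.002, -2.892]
force: [-1.1, 0.4, 5.9]
width: 42.6
gripper_force: 60.9
```

```bash
python3 -c "from h import *;ax()"
```

```text
[ 594.2 -159.4  113.8] [ 3.1398e+00  1.6000e-03 -2.8919e+00] [-1.1  0.4  5.9] [-0.14  0.28  0.13] 42.555101058898195
along 1.0785926000443418 tooly 0.7113424270479952 [ 0.6   0.8  -0.64  1.71  0.62  0.84  1.5 ]
```

{"name": "move_arm", "arguments": {"targets": "-1 0 0 0 0 0 -4; -1 0 0 0 0 0 0"}}

```text
clock: 19.65
eef_pos: [594.2, -159.5, 113.8]
tool_rot: [3.139, 0.002, -2.825]
force: [-1.6, -0.6, 5.3]
width: 42.3
gripper_force: 60.9
```

```bash
python3 -c "from h import *;ax()"
```

```text
[ 594.2 -159.5  113.8] [ 3.1394e+00  1.9000e-03 -2.8245e+00] [-1.6 -0.6  5.3] [-0.04  0.24 -0.56] 42.27510103247067
along 1.0384910965031744 tooly 0.8228338429199538 [ 0.61  0.81 -0.66  1.71  0.63  0.85  1.55]
```

{"name": "move_arm", "arguments": {"targets": "-1 0 0 0 0 0 -4; -1 0 0 0 0 0 0"}}

```text
clock: 19.82
eef_pos: [595.6, -158.9, 113.8]
tool_rot: [3.139, 0.005, -2.756]
force: [1.9, 1.0, 3.5]
width: 42.4
gripper_force: 61.8
```

```bash
python3 -c "from h import *;ax()"
```

```text
[ 595.6 -158.9  113.8] [ 3.1393  0.0053 -2.7562] [1.9 1.  3.5] [ 0.27 -0.49 -0.66] 42.371662383838704
along 2.4631340250358553 tooly 0.889264805512468 [ 0.62  0.81 -0.68  1.71  0.64  0.85  1.61]
```

The stop is reached: torque -0.6 Nm at yaw about -2.83 (the knob had started near 0.4 rad). Now clockwise about 4.71 rad plus a little slack, in stages.

{"name": "move_arm", "arguments": {"targets": "-1 0 0 0 0 0 4; -1 0 0 0 0 0 0"}}

```text
clock: 19.98
eef_pos: [595.6, -159.0, 113.8]
tool_rot: [3.14, 0.005, -2.827]
force: [2.6, 0.5, 5.1]
width: 42.2
gripper_force: 61.9
```

```bash
python3 -c "from h import *;ax();snap('wrist','k0.png');snap('top','kt0.png')"
```

```text
[ 595.6 -159.   113.8] [ 3.1403  0.0046 -2.8267] [2.6 0.5 5.1] [ 0.09 -0.61 -0.06] 42.1712641260423
along 2.472616064101028 tooly 0.8010732219951174 [ 0.61  0.81 -0.66  1.71  0.63  0.85  1.55]
```

{"name": "move_arm", "arguments": {"targets": "-1 0 0 0 0 0 4; -1 0 0 0 0 0 6; -1 0 0 0 0 0 6; -1 0 0 0 0 0 6; -1 0 0 0 0 0 6"}}

```text
clock: 20.5
eef_pos: [595.7, -159.6, 113.8]
tool_rot: [3.139, 0.004, 2.967]
force: [3.5, -0.9, 5.2]
width: 42.6
gripper_force: 62.2
```

{"name": "move_arm", "arguments": {"targets": "-1 0 0 0 0 0 6; -1 0 0 0 0 0 6; -1 0 0 0 0 0 6; -1 0 0 0 0 0 6; -1 0 0 0 0 0 0"}}

```text
clock: 20.92
eef_pos: [595.5, -160.1, 113.8]
tool_rot: [3.139, 0.003, 2.549]
force: [2.7, -2.6, 6.1]
width: 42.4
gripper_force: 62.0
```

```bash
python3 -c "from h import *;ax()"
```

```text
[ 595.5 -160.1  113.8] [3.1391e+00 2.6000e-03 2.5493e+00] [ 2.7 -2.6  6.1] [-0.45 -0.65 -0.09] 42.40560682519231
along 2.6485791209191474 tooly -0.48131687485963 [ 0.47  0.75 -0.42  1.71  0.42  0.76  0.83]
```

{"name": "move_arm", "arguments": {"targets": "-1 0 0 0 0 0 7; -1 0 0 0 0 0 7; -1 0 0 0 0 0 7; -1 0 0 0 0 0 7; -1 0 0 0 0 0 7"}}

```text
clock: 21.33
eef_pos: [594.9, -160.5, 113.8]
tool_rot: [3.139, 0.0, 1.938]
force: [1.9, -1.9, 7.2]
width: 42.2
gripper_force: 62.4
```

{"name": "move_arm", "arguments": {"targets": "-1 0 0 0 0 0 7; -1 0 0 0 0 0 7; -1 0 0 0 0 0 7; -1 0 0 0 0 0 7; -1 0 0 0 0 0 7"}}

```text
clock: 21.75
eef_pos: [594.2, -160.6, 113.7]
tool_rot: [3.141, -0.001, 1.326]
force: [-0.6, -1.8, 8.2]
width: 42.4
gripper_force: 62.4
```

{"name": "move_arm", "arguments": {"targets": "-1 0 0 0 0 0 7; -1 0 0 0 0 0 7; -1 0 0 0 0 0 7; -1 0 0 0 0 0 7; -1 0 0 0 0 0 0"}}

```text
clock: 22.17
eef_pos: [593.7, -160.3, 113.7]
tool_rot: [-3.141, -0.001, 0.838]
force: [-0.6, -1.6, 9.9]
width: 42.4
gripper_force: 62.6
```

```bash
python3 -c "from h import *;ax()"
```

```text
[ 593.7 -160.3  113.7] [-3.1411e+00 -7.0000e-04  8.3840e-01] [-0.6 -1.6  9.9] [-0.54  0.22 -0.08] 42.417683842876514
along 0.5169807044047043 tooly -1.3973458124165674 [ 0.18  0.72  0.06  1.72 -0.06  0.7  -0.46]
```

{"name": "move_arm", "arguments": {"targets": "-1 0 0 0 0 0 7; -1 0 0 0 0 0 7; -1 0 0 0 0 0 7; -1 0 0 0 0 0 7; -1 0 0 0 0 0 7"}}

```text
clock: 22.58
eef_pos: [593.3, -159.8, 113.7]
tool_rot: [-3.139, 0.0, 0.227]
force: [-1.8, -0.1, 10.7]
width: 42.5
gripper_force: 62.6
```

{"name": "move_arm", "arguments": {"targets": "-1 0 0 0 0 0 7; -1 0 0 0 0 0 7; -1 0 0 0 0 0 7; -1 0 0 0 0 0 7; -1 0 0 0 0 0 7"}}

```text
clock: 23.0
eef_pos: [593.3, -159.0, 113.7]
tool_rot: [-3.138, 0.002, -0.383]
force: [-2.0, 1.1, 11.1]
width: 42.4
gripper_force: 62.7
```

{"name": "move_arm", "arguments": {"targets": "-1 0 0 0 0 0 7; -1 0 0 0 0 0 7; -1 0 0 0 0 0 7; -1 0 0 0 0 0 7; -1 0 0 0 0 0 0"}}

```text
clock: 23.42
eef_pos: [593.7, -158.5, 113.7]
tool_rot: [-3.139, 0.003, -0.871]
force: [-0.8, 2.1, 12.9]
width: 42.3
gripper_force: 62.9
```

```bash
python3 -c "from h import *;ax()"
```

```text
[ 593.7 -158.5  113.7] [-3.1394  0.0034 -0.8713] [-0.8  2.1 12.9] [ 0.31  0.43 -0.04] 42.25813740683286
along -0.04720344968461185 tooly 0.8104845563100672 [-0.1   0.79  0.53  1.73 -0.54  0.78 -1.74]
```

{"name": "move_arm", "arguments": {"targets": "-1 0 0 0 0 0 7; -1 0 0 0 0 0 7; -1 0 0 0 0 0 5.5; -1 0 0 0 0 0 2; -1 0 0 0 0 0 0"}}

```text
clock: 23.83
eef_pos: [594.0, -158.3, 113.7]
tool_rot: [-3.14, 0.004, -1.243]
force: [-0.4, 2.3, 12.2]
width: 42.0
gripper_force: 62.8
```

```bash
python3 -c "from h import *;ax()"
```

```text
[ 594.  -158.3  113.7] [-3.14    0.0043 -1.2431] [-0.4  2.3 12.2] [ 0.52  0.15 -0.05] 41.99796787991812
along 0.3830219438866957 tooly 1.173388257010911 [-0.15  0.81  0.63  1.73 -0.64  0.81 -2.02]
```

Release with a partial opening (the rear finger is near the column) and lift.

{"name": "move_arm", "arguments": {"targets": "0.3 0 0 0 0 0 0; 0.3 0 0 0 0 0 0; 0.3 0 0 0 0 0 0; 0.3 0 0 -1 0 0 0; 0.3 0 0 -3 0 0 0"}}

```text
clock: 24.25
eef_pos: [590.6, -157.7, 149.2]
tool_rot: [3.135, 0.008, -1.245]
force: [-0.1, 1.1, 1.0]
width: 55.5
gripper_force: 0.0
```

{"name": "move_arm", "arguments": {"targets": "0.3 0 0 -4 0 0 0; 0.3 0 0 -4 0 0 0; 0.3 0 0 0 0 0 0; 0.3 0 -4 0 0 0 0; 0.3 0 -4 0 0 0 0"}}

```text
clock: 24.67
eef_pos: [668.7, -135.3, 234.7]
tool_rot: [-3.14, 0.003, -1.249]
force: [1.4, 0.3, 0.9]
width: 55.3
gripper_force: 0.0
```

```bash
python3 -c "from h import *;ax()"
```

```text
[ 668.7 -135.3  234.7] [-3.1402e+00  2.9000e-03 -1.2494e+00] [1.4 0.3 0.9] [ 0.02 -0.13 -0.05] 55.322718106011
along -1.4197046768957546 tooly 79.26111257408195 [-0.21  0.78  0.73  1.42 -0.54  1.15 -2.22]
```

{"name": "move_arm", "arguments": {"targets": "0.3 -3.7 1.9 0 0 0 0; 0.3 -3.7 1.9 0 0 0 0; 0.3 -3.7 1.9 0 0 0 0; 0.3 -3.7 1.9 0 0 0 0; 0.3 -3.7 1.9 0 0 0 0"}}

```text
clock: 25.08
eef_pos: [518.4, 11.8, 232.8]
tool_rot: [3.141, 0.003, -1.245]
force: [1.0, 0.8, 0.1]
width: 55.2
gripper_force: 0.0
```

{"name": "move_arm", "arguments": {"targets": "0.3 -3.7 1.9 0 0 0 0; 0.3 -3.7 1.9 0 0 0 0; 0.3 0 0 0 0 0 0; 0.3 0 0 0 0 0 0"}}

```text
clock: 25.42
eef_pos: [458.9, 71.5, 233.3]
tool_rot: [-3.142, 0.005, -1.239]
force: [0.2, -0.6, 0.6]
width: 56.2
gripper_force: 0.0
```

```bash
python3 - <<'E'
from h import *
ax();t=snap('top','t9.png');s=snap('scene','s9.png')
# knob mark (top view): ring radius 10..20 mm at z=140 about the axis, unwrap brightness by angle (world)
for f in('t0.png','t9.png'):
    im=load(f);g=im['color'].astype(float).mean(2);row=[]
    for d in range(0,360,15):
        p=proj(im,[[592.5+r*np.cos(np.radians(d)),-158.5+r*np.sin(np.radians(d)),140.5] for r in(12,14,16,18)])
        row.append(int(max(g[int(round(v)),int(round(u))] for u,v in p)))
    print(f,row)
# coupon outline in scene before/after the screw turning, and overall bystander change in top view
a,b=load('s8.png')['color'].astype(int),s['color'].astype(int)
d=abs(a-b).max(2)[170:225,285:350];print('scene diff',d.mean(),(d>40).sum())
a=load('t0.png')['color'].astype(int);d=(abs(a-t['color'].astype(int)).max(2)>45).astype(np.uint8)
n,l,st,c=cv2.connectedComponentsWithStats(d)
for i in range(1,n):
    if st[i,4]>8:print(st[i])
# near end now
p=proj(t,[[488.9,-149.3,48]])[0];print('pred near px',p.round(1))
g=t['color'].astype(int).mean(2);u=int(round(p[0]))
for k in(-6,0,6):print(g[int(p[1])-8:int(p[1])+8,u+k].astype(int))
E
```

```text
[458.9  71.5 233.3] [-3.1416  0.0048 -1.2392] [ 0.2 -0.6  0.6] [-0.04 -0.03  0.01] 56.16629644239695
along 261.5577128331341 tooly -51.73967238291201 [-0.79  0.48  0.84  2.03 -0.48  0.84 -2.49]
t0.png [73, 61, 33, 31, 30, 33, 21, 34, 19, 35, 75, 49, 46, 44, 27, 35, 57, 69, 82, 76, 77, 74, 66, 76]
t9.png [83, 72, 34, 38, 37, 44, 21, 39, 18, 21, 26, 38, 49, 48, 33, 40, 68, 81, 89, 80, 83, 82, 71, 86]
scene diff 17.196643356643357 588
[210 215  10  10  74]
[348 255  25   4  44]
[341 257   5  22  73]
[ 145  264  131  118 4412]
[259 339   5  12  51]
[169 355  11   5  33]
[160 357   5   5  20]
[500 358  38  20 448]
[252 367   7  13  42]
[224 373   9   7  22]
[227 382  10  18 104]
[235 382  16  30 213]
[136 384   4   5  11]
pred near px [359.  279.3]
[111 112 112 113 112 112 112 113 103  86 110 127 129 130 131 130]
[108 107 107 109 109 109 109 108 100  81  86 116 127 128 128 128]
[108 110 109 108 109 109 110 111 112 115 113 118 126 129 128 128]
```

```bash
python3 - <<'E'
from h import *
for f in('t0.png','t9.png'):
    im=load(f);print(f,proj(im,[[593,-159,140],[593,-159,152]]).round(1).tolist())
    print(im['color'].mean(2)[218:242,358:384].astype(int))
    x=im['color'][218:242,358:384];np.set_printoptions(linewidth=200)
w=load('k0.png');print(proj(w,[[593,-159,140]]))
E
```

```text
t0.png [[369.6, 228.3], [370.8, 227.7]]
[[ 23  38  48  55  57  56  53  48  43  43  47  50  52  49  47  44  43  41
   50  71  88  97  98  96 101 114]
 [ 25  39  47  52  52  48  38  29  24  22  31  38  42  37  29  25  25  33
   51  71  86  95  98  96 101 115]
 [ 28  40  48  45  39  28  21  16  13  11  16  22  23  19  15  13  14  24
   49  73  86  96 100  98 105 117]
 [ 30  43  47  39  25  13  11  12  14  16  17  20  20  18  17  11  13  22
   46  73  90  98 101 100 109 119]
 [ 33  42  40  31  17   9  11  14  18  25  33  42  45  41  34  23  14  19
   44  72  90  99  99  99 108 120]
 [ 32  36  28  23  15  11  10  19  33  47  61  73  82  76  66  47  28  20
   35  61  81  94  99  98 108 119]
 [ 32  29  19  13  13  13  18  31  52  69  77  86  95  95  90  74  52  29
   22  38  58  77  93 102 112 121]
 [ 23  18  13  15  14  15  24  48  67  72  79  92 100 100  99  93  77  50
   24  20  29  50  79 101 114 121]
 [ 18  10  11  15  16  19  30  56  67  74  89 100 102 100  99  97  90  67
   34  17  15  34  70  97 114 122]
 [ 16   5  11  15  16  21  33  48  56  72  96 102 102 101 101 100  94  76
   45
[... 3495 characters left out ...]
38  55  78  96 110 124 130]
 [ 18  22  19   9   7  10  12   9   9   7  12  15  17  16  14  18  33  45  56  69  81  89  97 113 126 131]
 [ 18  19  19  15  11  12  14  13  11   6   8  12  14  15  20  38  62  79  84  86  91  93  99 114 124 129]
 [ 23  19  19  20  20  20  20  20  14  10  10  12  20  28  42  63  82  91  93  91  92  95 102 113 117 123]
 [ 33  25  26  25  23  24  22  22  22  17  16  26  39  53  71  85  91  92  92  90  93  95 105 112 116 122]
 [ 43  34  30  26  27  28  26  28  31  36  44  57  72  83  89  93  95  93  92  92  92  95 105 112 116 123]
 [ 48  43  39  36  34  36  43  52  57  64  73  84  89  92  92  95  95  94  92  92  91  95 105 113 118 126]]
[[287.25599865 321.83970375]]
```

The knob mark went from 152° to about -98°, 250° clockwise from a start near 0.4 rad, so the screw reads about 4.7. The coupon's near end has not moved, and the bystanders show no change. Handing in.

```bash
python3 -c "from cell import order;print(order.finish_job())"
```

```text
the job is handed in; nothing more can be done
None
```

The job is handed in at about 25 s of the 67 s; it returned no verdict. The coupon lies flat on the tester table with its spot under the foot to within about 4 mm, and the screw is at about 4.7 rad, a quarter turn past touch; I first backed the knob about 0.4 rad to its stop for a zero, and reckoned touch from that angle rather than sensing it. The coupon was never dropped and the loupe, reference block and specimen show no change.

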